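# Load a carving blank under the spring hold-down

## Task

Load the flat wooden blank into the carving board without picking it up: press the spring clip's paddle down with one fingertip and, keeping it down, push the blank along the channel under the raised nose with the other fingertip until it is against the end stop. Only then let the clip come down on the blank, and move clear. Do not grip, lift or tip the blank, and leave the jar, the offcut and the finial where they stand.

Things in the scene. Friction and masses are not known exactly. Their poses are not given: they have to be found in the camera images.
- board: Dark wooden carving board fixed to the bench, 220 (x) x 160 (y from -50 to +110) x 18 mm (13 under the paddle, y over 48). Origin: at bench height, on the channel's centreline, midway along. x runs along the channel towards the end stop, y towards the paddle, z up. Deck (top) at z 18. Channel 64 mm wide (y -32 to +32) between guide strips 8 mm high, 13 wide, x -100 to +85.
- stop (a point): Foot of the end stop's face: board x +85, y 0, z 18 mm. The stop is a wooden block across the channel, 20 mm high, 90 wide.
- shaft (a point): Middle of the clip's 8 mm steel shaft, which lies along board x at y +40, z 30 mm, between the channel and the paddle, in two ears (x -97 and +79) whose tops are 40 mm above the bench.
- nose (a point): Underside of the clip's nose, a steel tip 16 mm (x +45 to +61 of the board) x 10 mm over the channel's centreline, on an arm that crosses from the shaft above the blank. 2 mm above the deck when the clip is shut, about 17 mm when the paddle is level.
- clip (a joint): Clip angle about its shaft, rad: 0 shut, grows as the paddle is pressed down, 0.38 paddle level, 0.42 fully down (at its stop); springs back when let go. Below about 0.27 the nose blocks the blank; resting on the blank it reads about 0.25. Pressed at board y 75 it takes about 3 N to start and 8 N fully down; 0.32 to 0.40 is well open.
- paddle (a point): Centre of the top of the clip's flat steel paddle, 115 mm (board x -90 to +25) x 52 mm, outside the channel. Shut: slopes up 0.38 rad outwards, centre at board y 76, z 36 mm. Pressed level: centre at y 76, top 22 mm above the bench (4 above the deck; 1.5 mm lower at its stop), usable y 55 to 100. Same height all along x: a fingertip can slide along it.
- blank: Flat pale-wood blank 80 (x) x 60 (y) x 12 mm thick, about 40 g, loose on the deck in the channel, short of the nose. Origin: centre of its underside; x along the channel. Against the end stop its origin is at board x +45 mm, its near end at x +5, and the nose is over it.
- jar: Bystander, loose near the board, to be left alone: squat glass jar with a cap, 56 mm diameter, 68 mm tall. Origin: centre of its underside.
- offcut: Bystander, loose near the board, to be left alone: wooden offcut block 42 x 42 mm, 60 mm tall. Origin: centre of its underside.
- finial: Bystander, loose near the board, to be left alone: turned dark-wood finial, 46 mm diameter at the foot, 67 mm tall. Origin: centre of its underside.
Mind the look-alikes: they are no part of the job. Several things have the shape of the blank; the one meant has the colours described above.

How it is judged:
On the way, in this order (a step that is already met when the one before it is completed fails the run):
1. the clip's paddle is pressed down (clip angle above 0.30 rad) with the blank still short of the nose (value of joint clip above 0.3 rad and x of blank in the frame of board below 0.012 m), for 0.1 s.
2. the blank is against the end stop (gap under 4 mm) while the clip is still held open (above 0.30 rad) (x of blank in the frame of board above 0.041 m and value of joint clip above 0.3 rad), for 0.1 s.
At the end, for the whole second after the job is handed in: The blank lies flat in the channel within 4 mm of the end stop, straight to 0.1 rad and at rest, with the clip let go and its nose resting on the blank (0.21 to 0.285 rad); jar, offcut and finial are upright within 30 mm of where they were (x of blank in the frame of board above 0.041 m and z of blank in the frame of board between 0.015 and 0.021 m and y of blank in the frame of board between -0.006 and 0.006 m and angle between the x axis of blank and the x axis of board, either way round below 0.1 rad and value of joint clip between 0.21 and 0.285 rad and linear speed of blank below 0.01 m/s and distance of each of jar, offcut, finial from where it was at the start of the episode below 0.03 m and angle between each of jar, offcut, finial's own z axis and vertical below 0.3 rad); the robot touches nothing.
It fails at once if the blank is lifted more than 7 mm off the deck or tipped by more than 0.25 rad (z of blank in the frame of board above 0.025 m or angle between blank's own z axis and vertical above 0.25 rad).
It fails at once if the clip is let go before the blank is home (x of blank in the frame of board between 0.012 and 0.036 m and value of joint clip below 0.262 rad).
It fails at once if the jar, the offcut or the finial is moved more than 30 mm or knocked over (distance of any of jar, offcut, finial from where it was at the start of the episode above 0.03 m or angle between any of jar, offcut, finial's own z axis and vertical above 0.3 rad).
It also fails if it takes over 53 s, if anything falls off the work surface, if the arm or the gripper's body presses on something with over 40 N, if the wrist force passes 120 N, or if a joint passes its speed limit or range.

## Robot

A 7-joint arm with a two-finger parallel gripper is mounted at the origin on the work surface. World frame = base frame: x ahead of the robot, y to its left, z up, the work surface at z = 0. Lengths are in m, angles in rad, forces in N, time in s.
With the tool pointing down it reaches from about 0.4 to 0.75 m from the base axis. Payload 19.5 kg.
Tool frame: the origin (TCP) lies midway between the tips of the shut fingers; the grasp point (between the pads) lies 19 mm behind it; z points along the fingers, y is the line along which they close (so a half turn about z gives the same grasp; the last joint's range is limited). The gripper opens to 85 mm and grips with 20 to 120 N. Pads are 22 mm wide; open, the fingers measure 114 mm over their backs; the gripper's body (76 mm by 85 mm) begins 54 mm behind the grasp point. The pads swing forward as they close: fully open they stand 13 mm farther back than shut.
Start: joints at [-1.224, 0.707, -0.028, 1.485, 0.022, 0.951, -0.075], TCP at [0.218, 0.532, 0.231] pointing down, gripper open.
Joint ranges: [-2.71, 2.71], [-0.32, 2.16], [-1.57, 1.52], [0, 2.45], [-1.46, 4.6], [0, 2.02], [-2.83, 2.83]. Speed limits (rad/s): [1.89, 1.89, 2.57, 2.57, 3.01, 3.01, 3.01].

## Interface

Orientations are given as a unit quaternion [x, y, z, w].
In Python, from station import arm gives the robot as it stands.
- The arm moves only by the shell command python3 -m handwheel 'ROWS' [FORCE]. ROWS is JSON, a list of rows, each a list of 5 numbers: the shift along the tool's x, y, z in m, then the turn about the tool's z in rad, then the opening, from 0 (shut) to 1 (fully open). In form: [[dx, dy, dz, roll, hand], ...]. A call has 1 to 12 rows; each row shifts and turns the commanded pose from where the row before left it, along the tool's axes as they then stand; what a row does not reach is not made up. A row lasts 1/10 s, in which the tool goes at most 50 mm and 8.59 degrees, less where a joint would pass 70% of its speed; a pose out of reach is approached as far as the arm can. A call with a gripper value outside its range is refused whole. The fingers move at their own pace and stop on an object; FORCE is the grip in N (left out, the last holds). Time passes only in rows, so rows that do not move let the fingers close. It gives the time, the measured TCP pose, the force, the opening and the grip force at its end, in the units of the state.
- arm.get_obs(): the state, without advancing time (a new reading comes with each control period).
- arm.get_image(name): name is "scene" or "top"; returns the picture (480x640x3 uint8, red, green, blue); there is no depth.
- arm.camera_params(name): a dict with "intrinsics" (3x3 intrinsics, pixels), "position" and "attitude" of the camera in the world. Camera axes: x right, y up, looking along -z (the intrinsics and any distortion apply to the point x, -y, -z); pixel columns grow to the right and rows downward; lengths in m; the calibration is good to about 2 mm. A picture is of the moment at which its call begins. camera_params takes no time and is no camera call.
- arm.hand_in(): hands the job in; it is judged then, once.
Trained networks look in the newest picture that a camera, given by its name, has taken for a name from the list of things; names that differ only in an ending like _2 or _b are one class to them, and where a whole thing is asked for, a point or a joint stands for the part that bears it (a point fixed in the world has none). Each returns a list of dicts, best first, with "p" (0 to 1); they miss things now and then, are a little off and sometimes report something else, mostly with a low value. They report only what shows in the picture. A call takes as long as a camera call. They do not tell look-alikes from the thing itself.
- arm.spot_in(camera, target): "bbox" ([centre column, centre row, width, height] in pixels, round what is visible of it).
- arm.masks_of(camera, target): "region" (480x640 bool, what is visible of it) and "bbox" ([centre column, centre row, width, height] in pixels, round what is visible of it).
The state is a dict: "t": time; "joint_positions": joint angles; "joint_vel": joint speeds; "effort": joint torques, N m; "tcp_pos": TCP position; "orientation": TCP orientation; "contact_force": force on the tool from outside, world axes, zero at the start; "torque": the same for the moment, N m; "grip_width": opening from 0.0 (shut) to 1.0 (fully open); "gripper_force": force on a finger pad.
Only numpy, scipy, OpenCV 4.12 (cv2) and the standard library are available. Lean on these libraries where they do the work, as an engineer would, in place of code of your own. Each camera call takes 0.05 s, during which the arm holds its last target. There are 200 camera calls.

## Working session

There is one attempt and no reset: what is moved stays moved. The work goes in short steps, Python scripts to look and compute and a shell command to move; the robot and the scene stay as the last step left them, time stands still between calls to the robot, and variables do not carry over. Pictures are saved under pics/ and viewed, at most 10 in all, crops included, and the job is handed in when it is done.

```bash
mkdir -p pics
python3 - <<'E'
from station import arm
import cv2
for n in("scene","top"):
    im=arm.get_image(n); cv2.imwrite(f"pics/{n}0.png",im[:,:,::-1])
    p=arm.camera_params(n); print(n,p)
o=arm.get_obs(); print(o)
E
```

```text
scene {'intrinsics': array([[447.70641189,   0.        , 321.75261627],
       [  0.        , 447.70641189, 240.87579956],
       [  0.        ,   0.        ,   1.        ]]), 'position': array([1.00275657, 0.15760434, 0.63659317]), 'attitude': array([0.19140139, 0.28871192, 0.77710272, 0.5254734 ])}
top {'intrinsics': array([[569.03680978,   0.        , 323.37337529],
       [  0.        , 569.03680978, 242.04082157],
       [  0.        ,   0.        ,   1.        ]]), 'position': array([ 5.09524075e-01, -8.81457531e-04,  9.18787952e-01]), 'attitude': array([ 0.01553978, -0.02249169, -0.70602231,  0.70766173])}
{'t': 0.1, 'joint_positions': array([-1.22369614,  0.70700022, -0.02762884,  1.48492749,  0.02203101,
        0.95092218, -0.07551051]), 'joint_vel': array([-3.22549584e-04, -1.59760293e-03,  2.03223332e-03, -2.13627082e-05,
       -4.05679599e-04, -1.16358078e-03, -9.30927665e-04]), 'effort': array([ 3.08105686e-03, -8.84273028e+01,  1.23653647e+00, -2.36445129e+01,
        1.70481380e-02,  5.12579092e-03,  5.49292008e-05]), 'tcp_pos': array([0.21788436, 0.53187138, 0.23090323]), 'orientation': array([ 1.93170408e-01,  9.81165106e-01, -4.71887333e-04, -6.93011908e-05]), 'contact_force': array([-0.15193053,  0.595186  ,  0.45350285]), 'torque': array([0.02863071, 0.00991747, 0.00429545]), 'gripper_force': 0.0, 'grip_width': 1.0038376856170503}
```

View pics/scene0.png

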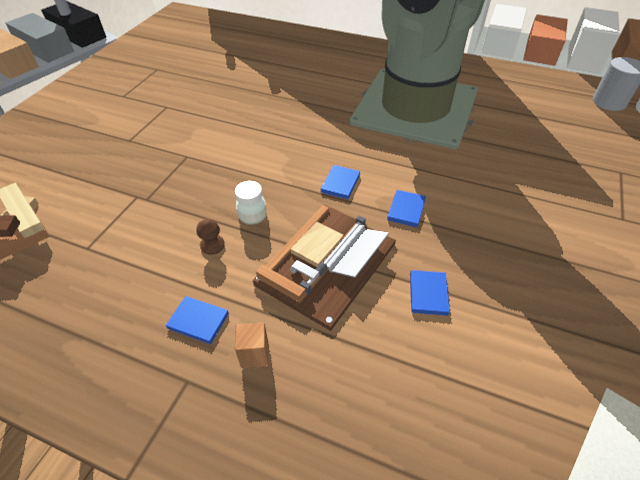

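View pics/top0.png

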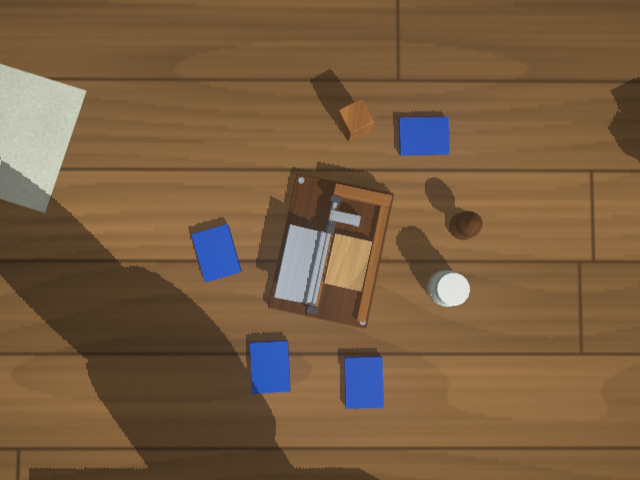

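The top view shows the dark board around (330,248): pale blank at (348,262), white paddle at (298,264), nose at (345,217), end stop at (363,195). In the scene view the blank is at (318,243). Candidates for the blank in the top view are pale wood (348,262) and the blue ones at (424,136), (216,252), (270,366) and (363,382). I choose the pale one and will check it in a close crop.

Run:
```python
import cv2,numpy as np
a=cv2.imread("pics/top0.png")[160:335,260:400]; b=cv2.imread("pics/scene0.png")[200:335,245:405]
a=cv2.resize(a,None,fx=3,fy=3,interpolation=cv2.INTER_CUBIC);b=cv2.resize(b,None,fx=2.35,fy=2.35,interpolation=cv2.INTER_CUBIC)
o=np.zeros((525,800,3),np.uint8);o[:a.shape[0],:420]=a;o[:b.shape[0],422:422+b.shape[1]]=b[:, :378]
cv2.imwrite("pics/crop0.png",o)
```

```text
(no output)
```

View pics/crop0.png

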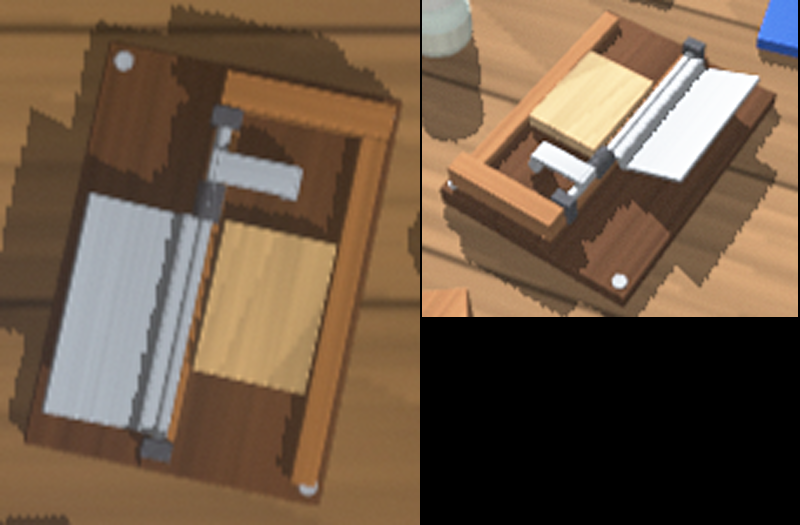

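The crop confirms the pale blank, with top-view crop corners (226,219), (337,243), (305,394), (193,370). It lies in the channel short of the nose at (300,180), and the paddle is on its left.

```bash
cat > h.py <<'E'
import numpy as np
from scipy.optimize import least_squares
from scipy.spatial.transform import Rotation as R
from station import arm
C={n:arm.camera_params(n) for n in("scene","top")}
def proj(n,P):
    c=C[n];q=R.from_quat(c["attitude"]).inv().apply(np.atleast_2d(P)-c["position"])
    q=q*[1,-1,-1];u=q@c["intrinsics"].T;return u[:,:2]/u[:,2:]
def tri(pt,ps):
    s=least_squares(lambda X:np.r_[proj("top",X)[0]-pt,proj("scene",X)[0]-ps],[.5,0,.02]);return s.x,np.abs(s.fun).max()
T=lambda u,v:np.array([260+u/3,160+v/3]); S=lambda u,v:np.array([245+(u-422)/2.35,200+v/2.35])
E
python3 - <<'E'
from h import *
obs={"top":[((110,110,13),T(110,43)),((110,-50,18),T(399,102)),((-110,-50,18),T(318,502)),((-110,110,13),T(27,441)),((25,100,45.6),T(90,192)),((-90,100,45.6),T(44,412))],
"scene":[((110,110,13),S(620,292)),((-110,110,13),S(775,95)),((25,100,45.6),S(682,182)),((-90,100,45.6),S(760,77))]}
def W(p,P):
    P=np.array(P)/1e3;c,s=np.cos(p[3]),np.sin(p[3]);return np.c_[p[0]+c*P[:,0]-s*P[:,1],p[1]+s*P[:,0]+c*P[:,1],p[2]+P[:,2]]
def f(p):return np.concatenate([(proj(n,W(p,[a for a,_ in o]))-[b for _,b in o]).ravel() for n,o in obs.items()])
s=least_squares(f,[.5,0,0,0]);p=s.x;print("board",p,"res",s.fun.round(1))
s2=least_squares(lambda q:f([q[0],q[1],0,q[2]]),[.5,0,0]);print("z=0",s2.x,abs(s2.fun).max())
p=[s2.x[0],s2.x[1],0,s2.x[2]];np.save("board.npy",p)
def inb(X):
    c,s_=np.cos(p[3]),np.sin(p[3]);d=X[:2]-p[:2];return np.r_[c*d[0]+s_*d[1],-s_*d[0]+c*d[1],X[2]]*1e3
for n,a,b in[("bl++",T(226,219),S(598,140)),("bl+-",T(337,243),S(530,118)),("bl--",T(305,394),S(590,53)),("bl-+",T(193,370),S(655,88)),("pad+",T(90,192),S(682,182)),("pad-",T(44,412),S(760,77))]:
    X,e=tri(a,b);print(n,X.round(4),inb(X).round(1),round(e,2))
o=arm.get_obs();print("tool axes\n",R.from_quat(o["orientation"]).as_matrix().round(3))
for q in[(-20,75,22),(-45,0,18)]:print(q,W(p,[q]))
# bystanders on bench from top camera
for n,px in[("jar",(452,289)),("fin",(466,224)),("off",(357,118))]:
    z={"jar":.068,"fin":.06,"off":.06}[n]
    r=least_squares(lambda X:proj("top",[X[0],X[1],z])[0]-px,[.5,0]).x;print(n,r.round(3),inb(np.r_[r,z]).round())
E
```

```text
board [ 0.53883554 -0.05121216 -0.00366447 -0.20699695] res [-0.2 -0.9  1.1 -0.4  0.1  1.6 -1.7  0.7  0.4  0.4 -0.   0.2  1.3  3.4
  0.5 -0.7 -1.6 -1.1 -1.2 -0.2]
z=0 [ 0.53936658 -0.05104959 -0.2084042 ] 2.578503589776062
bl++ [ 0.5704 -0.0264  0.0386] [25.3 30.5 38.6] 1.19
bl+- [ 0.5591 -0.0858  0.024 ] [ 26.5 -29.9  24. ] 0.79
bl-- [ 0.4802 -0.0692  0.0234] [-54.2 -30.   23.4] 0.59
bl-+ [ 0.4924 -0.0102  0.0192] [-54.4  30.3  19.2] 0.9
pad+ [0.5843 0.0433 0.0405] [ 24.5 101.6  40.5] 0.75
pad- [0.4714 0.0661 0.0418] [-90.8 100.5  41.8] 0.74
tool axes
 [[-0.925  0.379 -0.   ]
 [ 0.379  0.925 -0.001]
 [-0.    -0.001 -1.   ]]
(-20, 75, 22) [[0.53531675 0.02646557 0.022     ]]
(-45, 0, 18) [[ 0.49534027 -0.04173914  0.018     ]]
jar [ 0.486 -0.202] [ -21. -158.   68.]
fin [ 0.584 -0.226] [  80. -162.   60.]
off [ 0.746 -0.06 ] [204.  34.  60.]
```

Two-view measurements (board frame) put the blank's corners at x -54..26, y ±30. Heights scatter around 19–39 mm (pixel noise; the mean of 26 is close to the expected 30). The paddle's outer edge is at y 101, z 41. All agree with the given sizes. Plan: line tool y up with board y (tool +x = board -x) and open the fingers to about 66 mm. Centred at board y +37, one finger is on the paddle at y≈77 and the other in the channel at y≈-3, behind the blank.

```bash
python3 -m handwheel '[[0,0,0,-0.09,0.78],[0,0,0,-0.09,0.78],[-0.03,-0.039,0,0,0.78],[-0.03,-0.039,0,0,0.78],[-0.03,-0.039,0,0,0.78],[-0.03,-0.039,0,0,0.78],[-0.03,-0.039,0,0,0.78],[-0.03,-0.039,0,0,0.78],[-0.03,-0.039,0,0,0.78],[-0.03,-0.039,0,0,0.78],[-0.03,-0.039,0,0,0.78],[-0.03,-0.039,0,0,0.78]]'
python3 -m handwheel '[[-0.03,-0.039,0,0,0.78],[-0.03,-0.039,0,0,0.78],[0,0,0,0,0.78],[0,0,0,0,0.78]]'
cat >> h.py <<'E'
p=np.load("board.npy")
def report():
    o=arm.get_obs();M=R.from_quat(o["orientation"]).as_matrix();c,s=np.cos(p[3]),np.sin(p[3]);d=o["tcp_pos"][:2]-p[:2]
    print("t",round(o["t"],2),"board xy mm",(np.array([c*d[0]+s*d[1],-s*d[0]+c*d[1]])*1e3).round(1),"z",(o["tcp_pos"][2]*1e3).round(1),"yaw err",(np.arctan2(-M[0,1],M[1,1])-p[3]).round(4),"tilt",M[:2,2].round(4),"F",o["contact_force"].round(2),"tq",o["torque"].round(2),"w",round(o["grip_width"],3))
E
python3 -c "from h import *;report()"
```

```text
t: 1.3
tcp_pos: [0.4311, 0.0864, 0.2313]
orientation: [0.104, 0.995, -0.0, -0.0]
contact_force: [1.3, 1.4, -0.7]
grip_width: 0.782
gripper_force: 0.0
t: 1.7
tcp_pos: [0.4731, -0.0012, 0.231]
orientation: [0.105, 0.994, -0.0, -0.0]
contact_force: [-0.5, 1.7, -0.3]
grip_width: 0.78
gripper_force: 0.0
t 1.7 board xy mm [-75.2  35. ] z 231.0 yaw err -0.0026 tilt [-0.0007  0.    ] F [-0.52  1.73 -0.28] tq [ 0.05  0.06 -0.01] w 0.78
```

```bash
python3 -m handwheel '[[0,0.001,0.04,0,0.78],[0,0.001,0.04,0,0.78],[0,0,0.04,0,0.78],[0,0,0.03,0,0.78],[0,0,0.02,0,0.78],[0,0,0,0,0.78],[0,0,0,0,0.78]]'
python3 - <<'E'
from h import *
import cv2
report()
a=arm.get_image("top")[150:350,240:420];b=arm.get_image("scene")[140:340,225:425]
o=np.hstack([cv2.resize(a,(360,400)),cv2.resize(b,(400,400))]);cv2.imwrite("pics/d1.png",o[:,:,::-1])
E
```

```text
t: 2.4
tcp_pos: [0.4734, 0.0024, 0.0619]
orientation: [0.104, 0.995, 0.0, -0.0]
contact_force: [0.2, 0.8, 0.4]
grip_width: 0.782
gripper_force: 0.0
t 2.4 board xy mm [-75.5  38.6] z 61.9 yaw err 0.0009 tilt [-0.0002  0.0001] F [0.22 0.83 0.37] tq [-0.03 -0.03  0.06] w 0.782
```

View pics/d1.png

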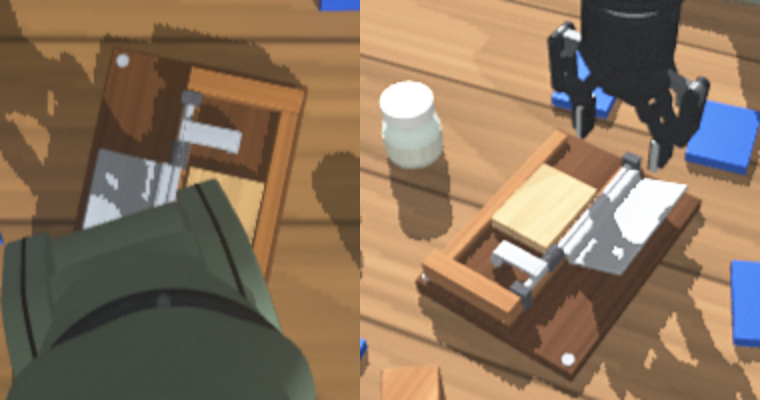

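The right-hand scene crop shows the channel finger at (585,130), behind the blank and above the channel. The other finger, at (655,165), is above the near end of the paddle. Next, a gentle descent watching the force.

```bash
for z in 1; do python3 -m handwheel '[[0,-0.001,0.01,0,0.78],[0,0,0.01,0,0.78],[0,0,0.004,0,0.78],[0,0,0,0,0.78],[0,0,0,0,0.78]]'; python3 -c "from h import *;report()"; python3 -m handwheel '[[0,0,0.004,0,0.78],[0,0,0.004,0,0.78],[0,0,0,0,0.78],[0,0,0,0,0.78]]'; python3 -c "from h import *;report()"; done
```

```text
t: 3.0
tcp_pos: [0.4733, 0.0006, 0.0373]
orientation: [0.104, 0.995, -0.0, -0.0]
contact_force: [0.3, 0.4, -0.7]
grip_width: 0.783
gripper_force: 0.0
t 3.0 board xy mm [-75.3  36.8] z 37.3 yaw err -0.0004 tilt [-0.0003 -0.0001] F [ 0.25  0.36 -0.67] tq [ 0.03 -0.02  0.02] w 0.783
t: 3.4
tcp_pos: [0.4734, 0.0006, 0.0293]
orientation: [0.104, 0.995, -0.0, 0.0]
contact_force: [1.1, 0.2, 2.2]
grip_width: 0.781
gripper_force: 1.1
t 3.4 board xy mm [-75.2  36.8] z 29.3 yaw err -0.0005 tilt [ 0.0001 -0.0001] F [1.1  0.24 2.19] tq [ 0.05 -0.12  0.01] w 0.781
```

```bash
python3 -m handwheel '[[0,0,0.004,0,0.78],[0,0,0.004,0,0.78],[0,0,0,0,0.78],[0,0,0,0,0.78]]'; python3 -c "from h import *;report()"; python3 -m handwheel '[[0,0,0.002,0,0.78],[0,0,0.002,0,0.78],[0,0,0,0,0.78],[0,0,0,0,0.78]]'; python3 -c "from h import *;report()"
python3 -m handwheel '[[0,0,0.001,0,0.78],[0,0,0.001,0,0.78],[0,0,0,0,0.78],[0,0,0,0,0.78]]'; python3 -c "from h import *;report()"
```

```text
t: 3.8
tcp_pos: [0.4735, 0.0007, 0.0213]
orientation: [0.104, 0.995, 0.0, 0.0]
contact_force: [0.9, 0.9, 5.2]
grip_width: 0.78
gripper_force: 2.2
t 3.8 board xy mm [-75.2  37. ] z 21.3 yaw err -0.0004 tilt [0.0002 0.    ] F [0.87 0.93 5.17] tq [ 0.51 -0.38 -0.09] w 0.78
t: 4.2
tcp_pos: [0.4734, 0.0004, 0.0174]
orientation: [0.104, 0.995, -0.0, 0.0]
contact_force: [1.2, 0.1, 6.7]
grip_width: 0.778
gripper_force: 3.1
t 4.2 board xy mm [-75.1  36.7] z 17.4 yaw err -0.0006 tilt [ 0.0003 -0.0003] F [1.18 0.09 6.75] tq [ 0.23 -0.3  -0.09] w 0.778
t: 4.6
tcp_pos: [0.4734, 0.0002, 0.0155]
orientation: [0.104, 0.995, -0.0, 0.0]
contact_force: [0.5, -1.2, 8.7]
grip_width: 0.783
gripper_force: 3.8
t 4.6 board xy mm [-75.1  36.5] z 15.5 yaw err -0.0009 tilt [ 0.0002 -0.0005] F [ 0.52 -1.22  8.68] tq [-0.1  -0.21 -0.07] w 0.783
```

```bash
python3 -m handwheel '[[0,0,0,0,0.78],[0,0,0,0,0.78]]'; python3 -m handwheel '[[0,0,0.001,0,0.78],[0,0,0,0,0.78],[0,0,0,0,0.78]]'
python3 - <<'E'
from h import *
import cv2
report()
b=arm.get_image("scene")[170:320,245:425]
cv2.imwrite("pics/d2.png",cv2.resize(b,(720,600),interpolation=cv2.INTER_CUBIC)[:,:,::-1])
E
```

```text
t: 4.8
tcp_pos: [0.4734, 0.0002, 0.0155]
orientation: [0.104, 0.995, -0.0, 0.0]
contact_force: [0.8, -1.5, 7.5]
grip_width: 0.782
gripper_force: 3.8
t: 5.1
tcp_pos: [0.4734, 0.0, 0.0146]
orientation: [0.105, 0.995, -0.0, 0.0]
contact_force: [0.5, -2.0, 8.4]
grip_width: 0.778
gripper_force: 4.4
t 5.1 board xy mm [-75.1  36.3] z 14.6 yaw err -0.0011 tilt [ 0.0001 -0.0008] F [ 0.5  -2.05  8.36] tq [-0.31 -0.19 -0.05] w 0.778
```

View pics/d2.png

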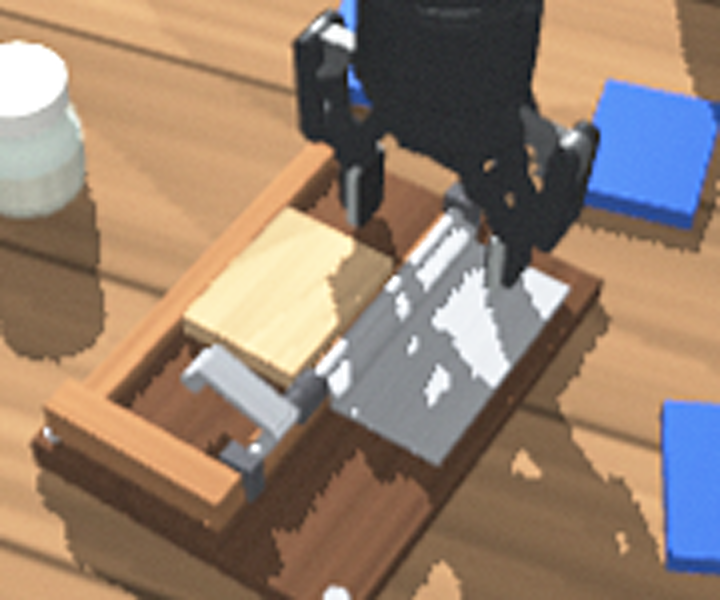

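Run:
```python
from h import *
def W(P):
    P=np.array(P)/1e3;c,s=np.cos(p[3]),np.sin(p[3]);return [p[0]+c*P[0]-s*P[1],p[1]+s*P[0]+c*P[1],P[2]]
for x in(25,):
  r,a=62,.2545
  for th in(0,.25,.3,.34,.38,.42):
    print(th,[ (proj("scene",W([x,40+r*np.cos(a-th),30+r*np.sin(a-th)]))[0]).round(1)])
```

```text
0 [array([354. , 275.3])]
0.25 [array([354.6, 281.4])]
0.3 [array([354.5, 282.4])]
0.34 [array([354.3, 283.2])]
0.38 [array([354.1, 284. ])]
0.42 [array([353.9, 284.8])]
```

The paddle's outer corner moved about 8.9 px from shut; 8.7 px is predicted at 0.38 rad. So the clip is about level, and the blank is untouched. Now I slide toward the stop.

```bash
python3 -m handwheel '[[-0.004,0,0,0,0.78],[-0.004,0,0,0,0.78],[-0.004,0,0,0,0.78],[-0.003,0,0,0,0.78],[-0.003,0,0,0,0.78],[-0.003,0,0,0,0.78],[-0.003,0,0,0,0.78],[-0.003,0,0,0,0.78],[-0.003,0,0,0,0.78],[0,0,0,0,0.78]]'
python3 - <<'E'
from h import *
import cv2
report()
b=arm.get_image("scene")[190:320,255:415]
cv2.imwrite("pics/d3.png",cv2.resize(b,(640,520),interpolation=cv2.INTER_CUBIC)[:,:,::-1])
E
```

```text
t: 6.15
tcp_pos: [0.5021, -0.0058, 0.0144]
orientation: [0.104, 0.995, -0.0, -0.001]
contact_force: [-2.1, 1.2, 8.4]
grip_width: 0.782
gripper_force: 4.1
t 6.15 board xy mm [-45.9  36.6] z 14.4 yaw err -0.0003 tilt [-0.0016 -0.0003] F [-2.08  1.24  8.36] tq [0.32 0.57 0.15] w 0.782
```

View pics/d3.png

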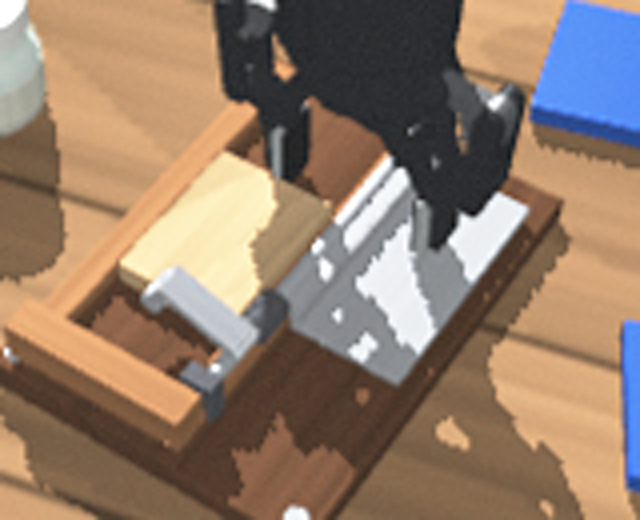

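The blank has advanced, its front edge now at about (150,290), just reaching the nose at (165,285). The channel finger at (278,160) is against its rear edge, the paddle is still level and the blank is straight. I'll keep pushing.

```bash
python3 -m handwheel '[[-0.003,0,0,0,0.78],[-0.003,0,0,0,0.78],[-0.003,0,0,0,0.78],[-0.003,0,0,0,0.78],[-0.003,0,0,0,0.78],[-0.003,0,0,0,0.78],[0,0,0,0,0.78]]'; python3 -c "from h import *;report()"; python3 -m handwheel '[[-0.003,0,0,0,0.78],[-0.003,0,0,0,0.78],[-0.003,0,0,0,0.78],[-0.003,0,0,0,0.78],[-0.003,0,0,0,0.78],[-0.002,0,0,0,0.78],[0,0,0,0,0.78]]'; python3 -c "from h import *;report()"
```

```text
t: 6.9
tcp_pos: [0.5197, -0.0095, 0.0144]
orientation: [0.104, 0.995, -0.0, -0.001]
contact_force: [-2.6, 0.8, 9.0]
grip_width: 0.781
gripper_force: 4.1
t 6.9 board xy mm [-27.8  36.6] z 14.4 yaw err -0.0003 tilt [-0.0015 -0.0002] F [-2.61  0.76  8.97] tq [0.4  0.56 0.07] w 0.781
t: 7.6
tcp_pos: [0.5362, -0.013, 0.0144]
orientation: [0.104, 0.995, -0.0, -0.001]
contact_force: [-4.1, 1.1, 8.0]
grip_width: 0.782
gripper_force: 4.1
t 7.6 board xy mm [-10.9  36.6] z 14.4 yaw err -0.0003 tilt [-0.0017 -0.0003] F [-4.15  1.06  7.95] tq [0.48 0.68 0.11] w 0.782
```

Almost home. I'll go on in 1–2 mm steps until the stop is felt.

```bash
python3 -m handwheel '[[-0.002,0,0,0,0.78],[-0.001,0,0,0,0.78],[0,0,0,0,0.78],[0,0,0,0,0.78]]'; python3 -c "from h import *;report()"; python3 -m handwheel '[[-0.001,0,0,0,0.78],[-0.001,0,0,0,0.78],[0,0,0,0,0.78],[0,0,0,0,0.78]]'
python3 - <<'E'
from h import *
import cv2
report()
b=arm.get_image("scene")[190:320,255:415]
cv2.imwrite("pics/d4.png",cv2.resize(b,(640,520),interpolation=cv2.INTER_CUBIC)[:,:,::-1])
E
```

```text
t: 8.0
tcp_pos: [0.539, -0.0136, 0.0143]
orientation: [0.104, 0.995, -0.0, -0.001]
contact_force: [-3.5, 1.3, 8.7]
grip_width: 0.782
gripper_force: 4.1
t 8.0 board xy mm [-8.2 36.6] z 14.3 yaw err -0.0002 tilt [-0.0019 -0.0003] F [-3.5   1.28  8.74] tq [0.48 0.91 0.14] w 0.782
t: 8.4
tcp_pos: [0.5409, -0.0139, 0.0144]
orientation: [0.104, 0.995, -0.0, -0.001]
contact_force: [-4.5, 0.6, 7.4]
grip_width: 0.779
gripper_force: 4.1
t 8.4 board xy mm [-6.2 36.6] z 14.4 yaw err -0.0002 tilt [-0.0019 -0.0003] F [-4.54  0.58  7.36] tq [0.52 0.87 0.15] w 0.779
```

View pics/d4.png

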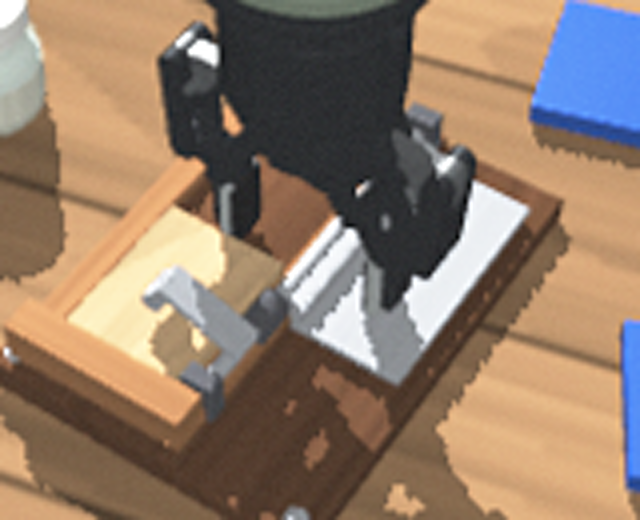

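The blank is under the nose at (165,285), with its front edge almost at the stop. There is no force jump yet, so I continue.

```bash
python3 -m handwheel '[[-0.001,0,0,0,0.78],[-0.001,0,0,0,0.78],[0,0,0,0,0.78],[0,0,0,0,0.78]]'; python3 -c "from h import *;report()"; python3 -m handwheel '[[-0.001,0,0,0,0.78],[-0.001,0,0,0,0.78],[0,0,0,0,0.78],[0,0,0,0,0.78]]';python3 -c "from h import *;report()"
```

```text
t: 8.85
tcp_pos: [0.5416, -0.0142, 0.0142]
orientation: [0.104, 0.995, -0.0, -0.002]
contact_force: [-11.8, 4.0, 11.9]
grip_width: 0.78
gripper_force: 8.7
t 8.85 board xy mm [-5.5 36.5] z 14.2 yaw err -0.0004 tilt [-0.0048 -0.0002] F [-11.77   3.95  11.86] tq [ 0.85  2.61 -0.16] w 0.78
t: 9.25
tcp_pos: [0.5417, -0.0143, 0.014]
orientation: [0.104, 0.995, -0.0, -0.004]
contact_force: [-23.3, 6.6, 19.5]
grip_width: 0.782
gripper_force: 14.2
t 9.25 board xy mm [-5.3 36.5] z 14.0 yaw err -0.0005 tilt [-0.0087 -0.0001] F [-23.27   6.58  19.46] tq [ 1.32  4.83 -0.55] w 0.782
```

There is a firm stop at TCP x -5.3 (predicted -6), so the blank is home with the clip still held. I back the finger off the blank at the same height, hold and look.

```bash
python3 -m handwheel '[[0.003,0,0,0,0.78],[0.002,0,0,0,0.78],[0.002,0,0,0,0.78],[0.002,0,0,0,0.78],[0.002,0,0,0,0.78],[0,0,0,0,0.78]]'
python3 - <<'E'
from h import *
import cv2
report()
b=arm.get_image("scene")[190:320,255:415]
cv2.imwrite("pics/d5.png",cv2.resize(b,(640,520),interpolation=cv2.INTER_CUBIC)[:,:,::-1])
E
```

```text
t: 9.85
tcp_pos: [0.5357, -0.0127, 0.0148]
orientation: [0.104, 0.995, -0.0, 0.001]
contact_force: [3.3, -0.7, 7.8]
grip_width: 0.779
gripper_force: 3.9
t 9.85 board xy mm [-11.5  36.8] z 14.8 yaw err -0.0008 tilt [ 0.0019 -0.0002] F [ 3.32 -0.73  7.85] tq [ 0.13 -0.8  -0.06] w 0.779
```

View pics/d5.png

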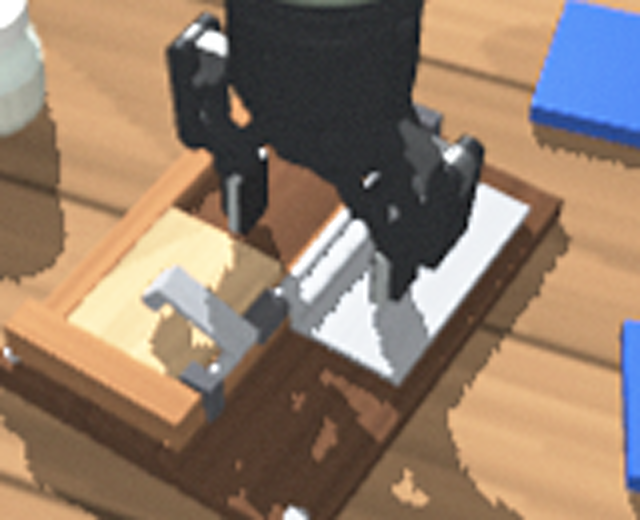

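The blank stayed against the stop (front edge about (70,310)–(150,370)). The finger at (240,215) is clear of its rear edge, and the clip is still down. Now I lift straight up and move clear.

```bash
python3 -m handwheel '[[0.001,0,-0.003,0,0.78],[0,0,-0.004,0,0.78],[0,0,-0.005,0,0.78],[0,0,-0.008,0,0.78],[0,0,-0.015,0,0.78],[0,0,-0.03,0,0.78],[0,0,-0.04,0,0.78],[0,0,-0.04,0,0.78],[0.03,0,-0.02,0,0.78],[0.04,0,0,0,0.78],[0.04,0,0,0,0.78],[0,0,0,0,0.78]]'; python3 -m handwheel '[[0,0.04,0,0,0.78],[0,0.04,0,0,0.78],[0,0.04,0,0,0.78],[0,0.04,0,0,0.78],[0,0.04,0,0,0.78],[0,0.04,0,0,0.78],[0,0,0,0,0.78],[0,0,0,0,0.78]]'
python3 - <<'E'
from h import *
import cv2
report()
a=arm.get_image("top")[80:340,240:500];b=arm.get_image("scene")[180:360,190:410]
o=np.hstack([cv2.resize(a,(390,390)),cv2.resize(b,(400,327))[:327] if 0 else cv2.copyMakeBorder(cv2.resize(b,(400,327)),0,63,0,0,0)]);cv2.imwrite("pics/d6.png",o[:,:,::-1])
E
```

```text
t: 11.1
tcp_pos: [0.4219, 0.0109, 0.18]
orientation: [0.103, 0.995, -0.001, -0.002]
contact_force: [1.4, 0.3, 0.3]
grip_width: 0.781
gripper_force: 0.0
t: 11.9
tcp_pos: [0.4758, 0.2456, 0.1793]
orientation: [0.104, 0.995, -0.0, -0.0]
contact_force: [-0.8, -0.3, -0.7]
grip_width: 0.782
gripper_force: 0.0
t 11.9 board xy mm [-123.5  277. ] z 179.3 yaw err 0.0007 tilt [-0.0005 -0.0006] F [-0.79 -0.3  -0.71] tq [-0.01  0.03  0.01] w 0.782
```

View pics/d6.png

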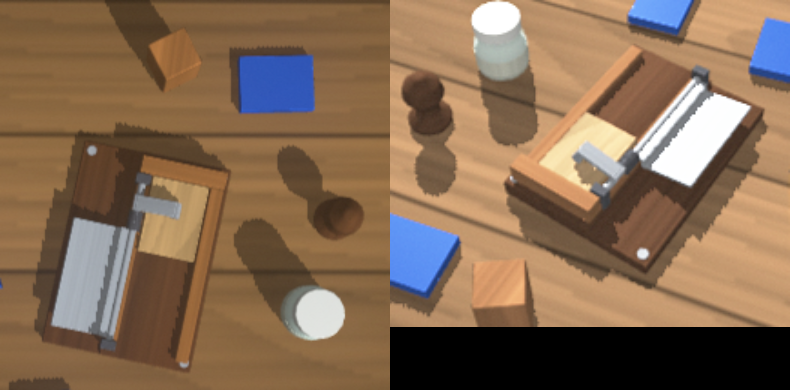

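In the top crop the blank, at (172,220), is tight against the stop and straight. The nose at (165,207) rests on it, the bystanders have not moved, and the arm is clear.

```bash
python3 -c "
from station import arm
print(arm.hand_in())"
```

```text
the job is handed in; nothing more can be done
None
```

I slid the blank under the raised nose and up against the end stop, let the clip down on it, moved the arm clear without disturbing the jar, offcut or finial, and handed the job in at about 12 s (no verdict was returned).

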